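# Set up the slide-staining station

## Task

Get the staining station ready: stand the three screw-capped amber vessels in the white caddy, each in the bay of its own size (wide jar in the long bay, bottle in the middle bay, vial in the short bay), keeping them upright on the way. Rest the grey slide box flat on the sloped steel draining stand, its long side running down the slope and its lower short end touching the ledge. Leave the three glass-stoppered look-alikes standing where they are.

Things in the scene. Friction and masses are not known exactly. Their poses are not given: they have to be found in the camera images.
- jar: wide amber glass jar with a broad flat black screw cap, upright: glass 60 mm in diameter and straight-sided from 0 to 56 mm up, cap 52 mm in diameter from 62 to 82 mm up (the top); about 220 g. Origin: centre of the underside, z up.
- bottle: amber glass bottle with a flat black screw cap, upright: glass 44 mm in diameter, straight-sided to 70 mm up, cap 34 mm in diameter from 82 to 102 mm (the top); about 160 g. Origin: centre of the underside, z up.
- vial: small amber glass vial with a flat black screw cap, upright: glass 30 mm in diameter, straight-sided to 52 mm up, cap 29 mm in diameter from 55 to 72 mm (the top); about 50 g. Origin: centre of the underside, z up.
- slidebox: closed grey plastic slide box lying flat on the table, 88 mm long (its x), 48 mm wide (its y), 30 mm high, a white paper label on its lid; about 140 g. Origin: centre of the underside, z up. Either short end may go to the ledge.
- jar_s: look-alike of the jar, same amber glass 60 mm in diameter, but the stopper is a thin flat amber glass disc standing upright like a coin on a narrow neck, 92 mm high overall. Does not belong to the kit. Origin: centre of the underside, z up.
- bottle_s: look-alike of the bottle, same amber glass 44 mm in diameter, but the stopper is a thin flat amber glass disc standing upright like a coin on a narrow neck, 106 mm high overall. Does not belong to the kit. Origin: centre of the underside, z up.
- vial_s: look-alike of the vial, same amber glass 30 mm in diameter, but the stopper is a thin flat amber glass disc standing upright like a coin on a narrow neck, 80 mm high overall. Does not belong to the kit. Origin: centre of the underside, z up.
- caddy: white plastic caddy, fixed, 218 mm long (x), 88 mm wide (y), rim 28 mm above the table, floor and walls 4 mm thick; a 16 mm tab at each end, below the rim. Three bays in a row, 80 mm wide inside: short bay (52 mm long) centred at x = -79 mm, middle bay (66 mm) at x = -16 mm, long bay (84 mm) at x = +63 mm, all at y = 0. Origin: centre of the underside, z up.
- ramp: steel deck of the fixed draining stand, sloping 20 deg, 136 mm wide, 122 mm long, a 10 mm high ledge along its lower edge (robot's side). Origin: on the deck at the middle of the ledge's inner face, 26 mm above the table; x up the slope, y along the ledge, z square out of the deck. Box touching the ledge: its centre is at x = 44 mm. Friction may stop the box from sliding down by itself.
Mind the look-alikes: they are no part of the job. Leave any red look-alike of the jar alone.

How it is judged (in metres and radians):
At the end, for the whole second after the job is handed in: Jar, bottle, vial upright (0.08 rad) on the floor of their own bays (13 mm along the caddy); slide box flat on the deck (0.08 rad, 4 mm), long side down-slope within 0.17 rad, centre 40-51 mm from the ledge, 35 mm from the middle; all at rest; look-alikes upright, moved under 20 mm (x of jar in the frame of caddy between 0.049 and 0.077 m and y of jar in the frame of caddy between -0.012 and 0.012 m and z of jar in the frame of caddy between 0 and 0.008 m and angle between each of jar, bottle, vial, jar_s, bottle_s, vial_s's own z axis and vertical below 0.08 rad and linear speed of each of jar, bottle, vial, slidebox below 0.02 m/s and x of bottle in the frame of caddy between -0.029 and -0.003 m and y of bottle in the frame of caddy between -0.02 and 0.02 m and z of bottle in the frame of caddy between 0 and 0.008 m and x of vial in the frame of caddy between -0.092 and -0.066 m and y of vial in the frame of caddy between -0.027 and 0.027 m and z of vial in the frame of caddy between 0 and 0.008 m and x of slidebox in the frame of ramp between 0.04 and 0.051 m and y of slidebox in the frame of ramp between -0.035 and 0.035 m and z of slidebox in the frame of ramp between -0.004 and 0.004 m and angle between the z axis of slidebox and the z axis of ramp, either way round below 0.08 rad and angle between the x axis of slidebox and the x axis of ramp, either way round below 0.17 rad and angle between slidebox's own z axis and vertical below 0.6 rad and distance of each of jar_s, bottle_s, vial_s from where it was at the start of the episode below 0.02 m); the robot touches nothing.
It fails at once if a screw-capped vessel was tipped over (more than 0.6 rad) (angle between any of jar, bottle, vial's own z axis and vertical above 0.6 rad).
It fails at once if a stoppered look-alike was moved more than 20 mm or tipped (distance of any of jar_s, bottle_s, vial_s from where it was at the start of the episode above 0.02 m or angle between any of jar_s, bottle_s, vial_s's own z axis and vertical above 0.4 rad).
It also fails if it takes over 122 s, if anything falls off the work surface, if the arm or the gripper's body presses on something with over 40 N, if the wrist force passes 120 N, or if a joint passes its speed limit or range.

## Robot

A 6-joint arm with a two-finger parallel gripper is mounted at the origin on the work surface. World frame = base frame: x ahead of the robot, y to its left, z up, the work surface at z = 0. Lengths are in mm, angles in degrees, forces in N, time in s.
With the tool pointing down it reaches from about 300 to 850 mm from the base axis. Payload 4.2 kg.
Tool frame: the origin (TCP) lies between the finger pads; the fingertips stand ahead of it and the grasp point (between the pads) lies 3 mm ahead of it (nose_length is the z of the fingertips in the tool frame, in mm); z points along the fingers, y is the line along which they close (so a half turn about z gives the same grasp; the last joint's range is limited). The gripper opens to 91 mm and grips with 3 to 60 N. Pads are 32 mm wide; open, the fingers measure 118 mm over their backs; the gripper's body (76 mm by 178 mm) begins 60 mm behind the grasp point.
Start: joints at [-77.578, 18.312, 89.639, -0, 72.044, -1.146], TCP at [134.893, -558.968, 235.976] pointing down, gripper open.
Joint ranges: [-177.97, 177.97], [-48.28, 115.42], [12.27, 149.76], [-77.06, 257.06], [2.81, 150.46], [-146.56, 146.56]. Speed limits (degrees/s): [147.25, 147.25, 180, 180, 180, 180].

## Interface

Orientations are given as [roll, pitch, yaw] about the fixed x, y, z axes, in that order (R = Rz(yaw) Ry(pitch) Rx(roll)).
In Python, from workcell import state, grab_frame, camera_params, job_done, nose_length gives the robot as it stands.
- The arm moves only by the tool step_arm, never from a script. Its argument "plan" is a list that holds one entry, the list of rows, each a list of 5 numbers: the shift along the tool's x, y, z in cm, then the turn about the tool's z in rad, then the opening, from 0 (shut) to 1 (fully open). In form: [[[x, y, z, turn, gripper], ...]]. A call has 1 to 20 rows; each row is the pose to reach, as a shift and turn from the pose commanded when the call began, along the tool's axes at that moment; what a row does not reach only later rows make up. A row lasts 1/8 s, in which the tool goes at most 62.5 mm and 10.7 degrees, less where a joint would pass 70% of its speed; a pose out of reach is approached as far as the arm can. A call with a gripper value outside its range is refused whole. The fingers move at their own pace and stop on an object; "newtons" is the grip in N (left out, the last holds). Time passes only in rows, so rows that repeat a pose let the fingers close. It gives the time, the measured TCP pose, the force, the opening and the grip force at its end, in the units of the state.
- state(): the state, without advancing time (a new reading comes with each control period).
- grab_frame(name): name is "scene" or "top" or "wrist"; returns the picture (420x560x3 uint8, blue, green, red); there is no depth.
- camera_params(name): a dict with "camera_matrix" (3x3 intrinsics, pixels), "R" (3x3) and "t" (3): a world point X has camera coordinates R X + t; the wrist camera has in their place "mount" (4x4, takes a point from camera to tool coordinates, whose origin is the TCP and whose axes are the flange's). Camera axes: x right, y down, z forward; pixel columns grow to the right and rows downward; lengths in mm; the calibration is good to about 2 mm. A picture is of the moment at which its call begins: read the wrist's pose just before it. camera_params takes no time and is no camera call.
- job_done(): hands the job in; it is judged then, once.
The state is a dict: "time_s": time; "qpos": joint angles; "qvel": joint speeds; "effort": joint torques, N m; "ee_pos": TCP position; "ee_rot": TCP orientation; "force": force on the tool from outside, world axes, zero at the start; "torque": the same for the moment, N m; "gripper_width": finger opening in mm; "gripper_force": force on a finger pad.
Only numpy, scipy, OpenCV 4.12 (cv2) and the standard library are available. Lean on these libraries where they do the work, as an engineer would, in place of code of your own. Each camera call takes 0.05 s, during which the arm holds its last target. There are 200 camera calls.

## Working session

There is one attempt and no reset: what is moved stays moved. The work goes in short steps, Python scripts to look and compute and a tool call to move; the robot and the scene stay as the last step left them, time stands still between calls to the robot, and variables do not carry over. Pictures are saved under pics/ and viewed, at most 14 in all, crops included, and the job is handed in when it is done.

Besides the shell and the picture viewer there is one more tool, called after "Request:" by a JSON object that holds its "name" and its "arguments". step_arm: Moves the arm, as the interface text tells. Its arguments: {"type":"object","properties":{"plan":{"type":"array","items":{"type":"array","items":{"type":"array","items":{"type":"number"}}}},"newtons":{"type":"number"}},"required":["plan"]}

```bash
ls; mkdir -p pics; python3 - <<'E'
from workcell import *
import cv2
print(state(), nose_length() if callable(nose_length) else nose_length)
for n in("scene","top"):
    cv2.imwrite(f"pics/{n}0.png",grab_frame(n))
for n in("scene","top","wrist"): print(n,camera_params(n))
E
```

```text
pics
{'time_s': 0.0, 'qpos': array([-7.75761836e+01,  1.83513436e+01,  8.97056974e+01, -1.37693963e-03,
        7.20434258e+01, -1.14492316e+00]), 'qvel': array([ 0.01876555,  0.0948705 , -0.03705358, -0.0092911 ,  0.10688043,
       -0.06483935]), 'effort': array([ 1.90971754e-03, -4.12464845e+01, -2.31974584e+01,  7.28938496e-02,
        4.59336082e-02, -1.66083237e-04]), 'ee_pos': array([ 134.80626917, -558.50122763,  235.12802795]), 'ee_rot': array([-1.79899527e+02, -6.98600226e-04,  1.35691646e+01]), 'force': array([0.19746759, 0.2977867 , 0.77829463]), 'torque': array([ 0.08340918, -0.01507404, -0.01134183]), 'gripper_force': 0.0, 'gripper_width': 91.32565313206587} 22.0
scene {'camera_matrix': array([[450.01486143,   0.        , 282.40352826],
       [  0.        , 450.01486143, 209.65716272],
       [  0.        ,   0.        ,   1.        ]]), 'R': array([[ 0.72490159,  0.68858562, -0.0191713 ],
       [ 0.49485352, -0.53990925, -0.68089499],
       [-0.47920526,  0.48409487, -0.73213009]]), 't': array([-393.11145613, -238.4718286 , 1222.14039384])}
top {'camera_matrix': arr
[... 188 characters left out ...]
6, -0.01352342],
       [-0.99386067,  0.00921462, -0.11025455],
       [ 0.11036575,  0.01258369, -0.99381138]]), 't': array([ 13.87170501, 538.78131666, 957.0204377 ])}
wrist {'camera_matrix': array([[360.84090476,   0.        , 284.25526932],
       [  0.        , 360.84090476, 210.00314349],
       [  0.        ,   0.        ,   1.        ]]), 'mount': array([[-4.71481808e-04, -9.69540332e-01, -2.44931262e-01,
         6.82970346e+01],
       [ 9.99999866e-01, -4.05212914e-04, -3.20953238e-04,
        -3.77074747e-01],
       [ 2.11927799e-04, -2.44931380e-01,  9.69540393e-01,
        -1.49447303e+02],
       [ 0.00000000e+00,  0.00000000e+00,  0.00000000e+00,
         1.00000000e+00]])}
```

View pics/top0.png

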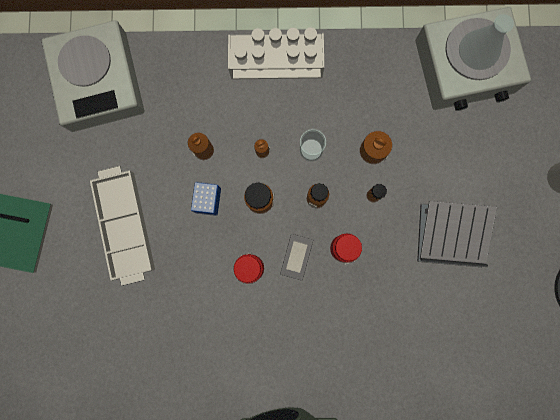

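View pics/scene0.png

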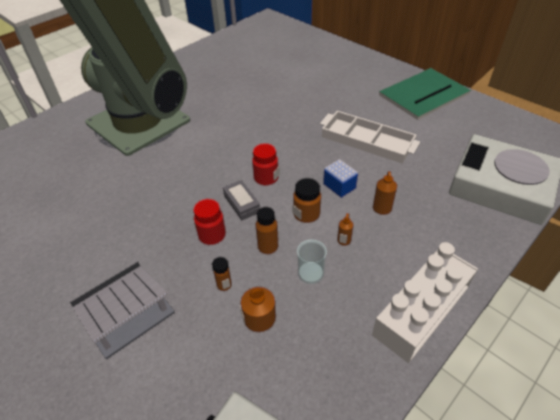

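Candidates in top view, capped amber: jar (259,195), bottle (319,190), vial (378,190). Look-alikes: stoppered at (377,145), (200,144), (261,148), and red jars at (249,268), (347,247). Slide box (297,256), not the blue rack (205,198). I'll check these in close crops.

```bash
python3 - <<'E'
import cv2
a=cv2.imread("pics/top0.png")
cv2.imwrite("pics/c1.png",cv2.resize(a[155:295,80:280],None,fx=4,fy=4,interpolation=cv2.INTER_CUBIC))
cv2.imwrite("pics/c2.png",cv2.resize(a[165:285,240:440],None,fx=4,fy=4,interpolation=cv2.INTER_CUBIC))
E
cat > h.py <<'E'
from workcell import *
import numpy as np, cv2
from scipy.spatial.transform import Rotation as Ro
def world(uv,z,cam="top",s=None):
    p=camera_params(cam); K=p["camera_matrix"]
    d=np.linalg.inv(K)@[uv[0],uv[1],1.]
    if cam=="wrist":
        T=p["mount"]; R=Ro.from_euler("xyz",s["ee_rot"],degrees=True).as_matrix()
        c=R@T[:3,3]+s["ee_pos"]; d=R@T[:3,:3]@d
    else:
        c=-p["R"].T@p["t"]; d=p["R"].T@d
    return c+d*(z-c[2])/d[2]
def rel(s,target,yaw=None):
    "shift in tool axes (cm) from pose s to world target; turn (rad) to reach yaw deg"
    R=Ro.from_euler("xyz",s["ee_rot"],degrees=True).as_matrix()
    d=R.T@(np.array(target)-s["ee_pos"])/10
    t=None if yaw is None else np.radians((s["ee_rot"][2]-yaw+90)%180-90)
    return np.round(d,2),t
E
```

```text
(no output)
```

View pics/c1.png

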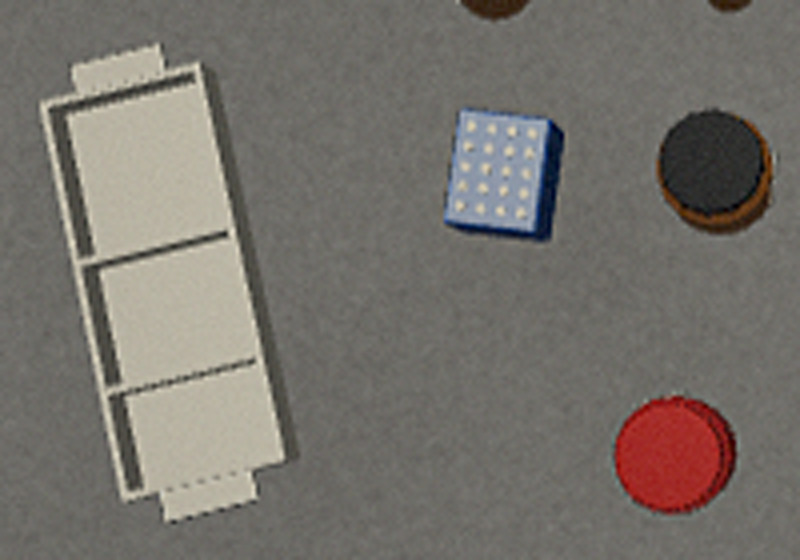

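View pics/c2.png

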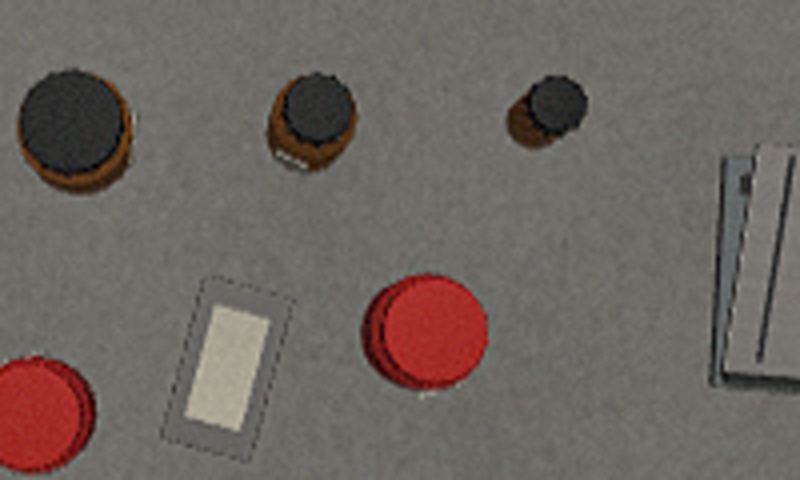

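c1: caddy rim corners (42,102), (203,64), (285,460), (122,500), with the long bay at the far end; jar cap centre (713,162). c2: flat black screw caps confirmed: jar (71,122), bottle (319,108), vial (558,104); slide box lid corners (205,277), (297,298), (248,462), (162,437).

```bash
python3 - <<'E'
from h import *
f=lambda x,y,o,z: world((x/4-.375+o[0],y/4-.375+o[1]),z)
o1=(80,155);o2=(240,165)
C=np.array([f(x,y,o1,28) for x,y in[(42,102),(203,64),(285,460),(122,500)]])
print("caddy",C.round(1),C.mean(0), "sides",np.linalg.norm(np.diff(C,axis=0,append=C[:1]),axis=1))
d=C[0]+C[1]-C[2]-C[3];print("caddy yaw",np.degrees(np.arctan2(d[1],d[0])))
for n,x,y,z in[("jar",71,122,82),("bottle",319,108,102),("vial",558,104,72)]: print(n,f(x,y,o2,z))
B=np.array([f(x,y,o2,30) for x,y in[(205,277),(297,298),(248,462),(162,437)]])
d=B[0]+B[1]-B[2]-B[3]
print("box",B.mean(0),np.linalg.norm(np.diff(B,axis=0,append=B[:1]),axis=1),np.degrees(np.arctan2(d[1],d[0])))
for n,u,v,z in[("jar_s",377,145,80),("bottle_s",198,142,90),("vial_s",261,147,70),("red1",249,268,80),("red2",347,247,80),("glass",313,140,60),("blue",206,193,40)]:print(n,world((u,v),z).round())
a=cv2.imread("pics/top0.png")
cv2.imwrite("pics/c3.png",cv2.resize(a[190:280,405:510],None,fx=6,fy=6,interpolation=cv2.INTER_CUBIC))
E
```

```text
caddy [[601.3 418.5  28. ]
 [621.1 332.6  28. ]
 [410.4 283.6  28. ]
 [390.3 368.6  28. ]] [505.76270218 350.80623941  28.        ] sides [ 88.19054592 216.28575929  87.3140905  216.83088996]
caddy yaw 13.198995449281668
jar [558.01903548  56.86912355  82.        ]
bottle [561.01358427 -66.07172416 102.        ]
vial [ 566.20766877 -188.87285567   72.        ]
box [434.95959454 -21.42591112  30.        ] [49.33820604 88.76298149 46.38767926 86.06250666] -16.564941064874738
jar_s [ 658. -186.   80.]
bottle_s [666. 176.  90.]
vial_s [659.  50.  70.]
red1 [413.  74.  80.]
red2 [ 453. -120.   80.]
glass [675. -58.  60.]
blue [569. 168.  40.]
```

View pics/c3.png

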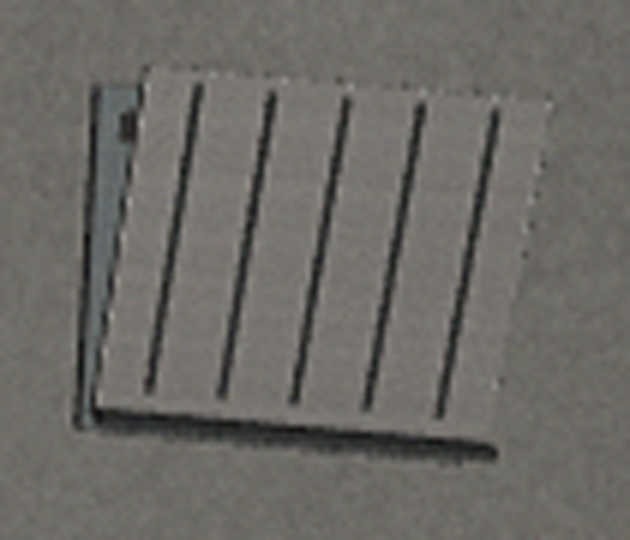

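Ramp deck corners in c3: upper (147,68), (552,102); the deck/ledge line runs from (95,408) to (490,437), dark ledge below it.

```bash
python3 - <<'E'
from h import *
f=lambda x,y,z: world((x/6-.4+405,y/6-.4+190),z)
P=np.array([f(147,68,67.7),f(552,102,67.7),f(490,437,26),f(95,408,26)])
print(P.round(1),np.linalg.norm(np.diff(P,axis=0,append=P[:1]),axis=1))
d=P[0]+P[1]-P[2]-P[3];e=P[0]-P[1]+P[3]-P[2]
yaw=np.arctan2(d[1],d[0]);print(np.degrees(yaw),np.degrees(np.arctan2(-e[0],e[1])))
print("origin",(P[2]+P[3])/2,"alt from top edge",(P[0]+P[1])/2-np.r_[np.cos(yaw),np.sin(yaw),0]*122*np.cos(np.radians(20)))
E
```

```text
[[ 544.8 -289.9   67.7]
 [ 532.  -425.    67.7]
 [ 419.9 -415.5   26. ]
 [ 431.  -279.5   26. ]] [135.67051936 119.93391821 136.38851326 121.63161504]
-5.025751034561747 -5.0289377914951245
origin [ 425.46794371 -347.51607102   26.        ] alt from top edge [ 424.18541252 -347.40328322   67.7       ]
```

Everything measured matches the given sizes and the reach. I'll go above the vial first.

Request:
{"name": "step_arm", "arguments": {"plan": [[[5.06, -2.59, 0.3, 0, 1], [10.1, -5.2, 0.7, 0, 1], [15.2, -7.8, 1.1, 0, 1], [20.2, -10.3, 1.4, 0, 1], [25.3, -12.9, 1.8, 0, 1], [30.3, -15.5, 2.2, 0, 1], [35.4, -18.1, 2.5, 0, 1], [40.5, -20.7, 2.9, 0, 1], [45.5, -23.3, 3.3, 0, 1], [50.6, -25.9, 3.6, 0, 1], [50.6, -25.9, 3.6, 0, 1], [50.6, -25.9, 3.6, 0, 1], [50.6, -25.9, 3.6, 0, 1]]], "newtons": 20}}

```text
time_s: 1.72
ee_pos: [565.0, -189.4, 200.0]
ee_rot: [180.0, 0.0, 13.5]
force: [-0.1, 0.9, -0.2]
gripper_width: 91.2
gripper_force: 0.0
```

```bash
python3 - <<'E'
from h import *
s=state();print(s["time_s"],s["ee_pos"],s["ee_rot"],s["qpos"])
a=grab_frame("wrist");cv2.imwrite("pics/w1.png",a)
E
```

```text
1.725 [ 565.01535717 -189.42385818  199.97708146] [1.79994337e+02 3.38162498e-02 1.34820833e+01] [-1.96274815e+01  2.15683160e+01  9.00445205e+01 -2.49664208e-02
  6.84123975e+01  5.68996244e+01]
```

View pics/w1.png

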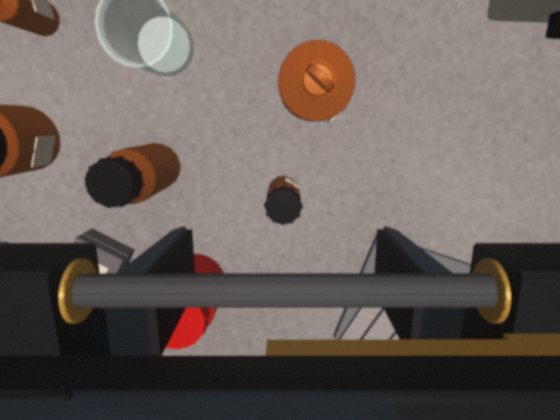

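Wrist view: vial cap at (283,206), bottle cap at (114,182), stoppered jar at (317,80) off to the side.

```bash
python3 - <<'E'
from h import *
s=state()
print("vial",v:=world((283,206),72,"wrist",s),"bottle",world((114,182),102,"wrist",s),"jar_s",world((318,77),88,"wrist",s))
print(rel(s,[*v[:2],52]))
E
```

```text
vial [ 566.12420784 -187.77820806   72.        ] bottle [562.58601822 -68.14515944 102.        ] jar_s [ 663.7412711  -189.20096602   88.        ]
(array([ 0.14, -0.15, 14.81]), None)
```

Request:
{"name": "step_arm", "arguments": {"plan": [[[0.15, -0.15, 4, 0, 1], [0.15, -0.15, 8, 0, 1], [0.15, -0.15, 12, 0, 1], [0.15, -0.15, 14.8, 0, 1], [0.15, -0.15, 14.8, 0, 1], [0.15, -0.15, 14.8, 0, 0], [0.15, -0.15, 14.8, 0, 0], [0.15, -0.15, 14.8, 0, 0], [0.15, -0.15, 14.8, 0, 0], [0.15, -0.15, 14.8, 0, 0], [0.15, -0.15, 14.8, 0, 0]]], "newtons": 20}}

```text
time_s: 3.15
ee_pos: [567.1, -186.6, 51.9]
ee_rot: [180.0, 0.0, 13.6]
force: [0.2, 0.5, 0.2]
gripper_width: 34.0
gripper_force: 0.0
```

Request:
{"name": "step_arm", "arguments": {"plan": [[[0, 0, 0, 0, 0], [0, 0, 0, 0, 0], [0, 0, 0, 0, 0], [0, 0, -1, 0, 0], [0, 0, -4, 0, 0], [0, 0, -8, 0, 0], [0, 0, -12, 0, 0], [0, 0, -13, 0, 0], [0, 0, -13, 0, 0]]]}}

```text
time_s: 4.28
ee_pos: [567.0, -186.6, 182.2]
ee_rot: [180.0, -0.0, 13.6]
force: [-1.3, 0.3, -1.0]
gripper_width: 29.4
gripper_force: 19.9
```

Request:
{"name": "step_arm", "arguments": {"plan": [[[0, -2, 0, 0, 0], [-0.1, -6, 0, 0, 0], [-0.2, -10.5, 0, 0, 0], [-0.3, -15, 0, 0, 0], [-0.4, -19.5, 0, 0, 0], [-0.5, -24, 0, 0, 0], [-0.6, -28.5, 0, 0, 0], [-0.7, -33, 0, 0, 0], [-0.8, -37.5, 0, 0, 0], [-0.9, -42, 0, 0, 0], [-1.1, -46.5, 0, 0, 0], [-1.2, -50.5, 0, 0, 0], [-1.2, -53, 0, 0, 0], [-1.2, -53.8, 0, 0, 0], [-1.2, -53.8, 0, 0, 0], [-1.2, -53.8, 0, 0, 0]]]}}

```text
time_s: 6.28
ee_pos: [429.1, 332.5, 181.6]
ee_rot: [180.0, 0.1, 13.5]
force: [0.2, -0.5, 0.1]
gripper_width: 29.2
gripper_force: 19.9
```

```bash
python3 - <<'E'
from h import *
s=state();print(s["time_s"],s["ee_pos"],s["ee_rot"],s["qpos"])
a=grab_frame("wrist");cv2.imwrite("pics/w2.png",a)
E
```

```text
6.275 [429.08833087 332.50408051 181.55100979] [1.79952489e+02 5.44716233e-02 1.35229661e+01] [ 3.65714467e+01  1.78179575e+01  9.86636579e+01 -2.50019901e-02
  6.35871110e+01  1.13059593e+02]
```

View pics/w2.png

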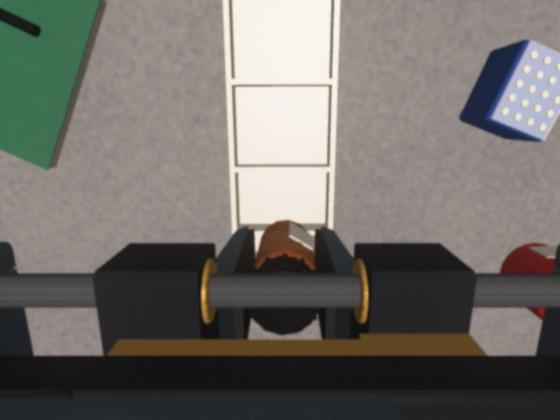

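Caddy lies square below: dividers at rows 82 and 166, near end wall at row 227, side rims around columns 230 and 335. Checking these against the plan.

```bash
python3 - <<'E'
from h import *
s=state()
R=Ro.from_euler("z",13.2,degrees=True).as_matrix()
for uv in[(282,82),(282,166),(282,227),(229,82),(335,82),(234,166),(332,166)]:
    print(uv,(R.T@(world(uv,28,"wrist",s)-[505.8,350.8,0])).round(1))
print("tcp",(R.T@(s["ee_pos"]-[505.8,350.8,0])))
E
```

```text
(282, 82) [17.9  2.3 28. ]
(282, 166) [-48.9   2.1  28. ]
(282, 227) [-102.5    1.9   28. ]
(229, 82) [17.7 44.4 28. ]
(335, 82) [ 18.1 -39.9  28. ]
(234, 166) [-49.1  42.4  28. ]
(332, 166) [-48.7 -40.   28. ]
tcp [-78.69184906  -0.34518624 181.69949617]
```

Request:
{"name": "step_arm", "arguments": {"plan": [[[0, -0.1, 3, 0, 0], [0, -0.1, 6.5, 0, 0], [0, -0.1, 10, 0, 0], [0, -0.1, 11.7, 0, 0], [0, -0.1, 12.2, 0, 0], [0, -0.1, 12.5, 0, 0], [0, -0.1, 12.5, 0, 0], [0, -0.1, 12.5, 0, 0.8], [0, -0.1, 12.5, 0, 0.8], [0, -0.1, 12.5, 0, 0.8], [0, -0.1, 12.5, 0, 0.8], [0, -0.1, 12.5, 0, 0.8], [0, -0.1, 10, 0, 0.8], [0, -0.1, 6, 0, 1], [0, -0.1, 2, 0, 1], [0, -0.1, -2, 0, 1], [0, -0.1, -2, 0, 1]]]}}

```text
time_s: 8.45
ee_pos: [430.6, 335.6, 205.3]
ee_rot: [-179.8, -0.4, 13.6]
force: [0.4, 0.5, -0.7]
gripper_width: 91.2
gripper_force: 0.0
```

Request:
{"name": "step_arm", "arguments": {"plan": [[[0.4, 5, 0, 0, 1], [0.9, 11, 0, 0, 1], [1.4, 17, 0, 0, 1], [1.9, 23, 0, 0, 1], [2.4, 29, 0, 0, 1], [2.9, 35, 0, 0, 1], [3.4, 40.5, 0, 0, 1], [3.5, 42, 0, 0, 1], [3.5, 42, 0, 0, 1], [3.5, 42, 0, 0, 1], [3.5, 42, 0, 0, 1]]], "newtons": 30}}

```text
time_s: 9.82
ee_pos: [561.2, -64.1, 202.0]
ee_rot: [-180.0, 0.0, 13.7]
force: [0.4, -0.7, -0.2]
gripper_width: 91.3
gripper_force: 0.0
```

```bash
python3 - <<'E'
from h import *
s=state();print(s["time_s"],s["ee_pos"],s["ee_rot"])
a=grab_frame("wrist");t=grab_frame("top")
cv2.imwrite("pics/w3.png",np.vstack([a[:300],cv2.resize(t[155:295,80:280],(560,300))[:300]]))
E
```

```text
9.825 [561.15473944 -64.09696629 201.95117974] [-1.79981483e+02  1.30993146e-02  1.36823738e+01]
```

View pics/w3.png

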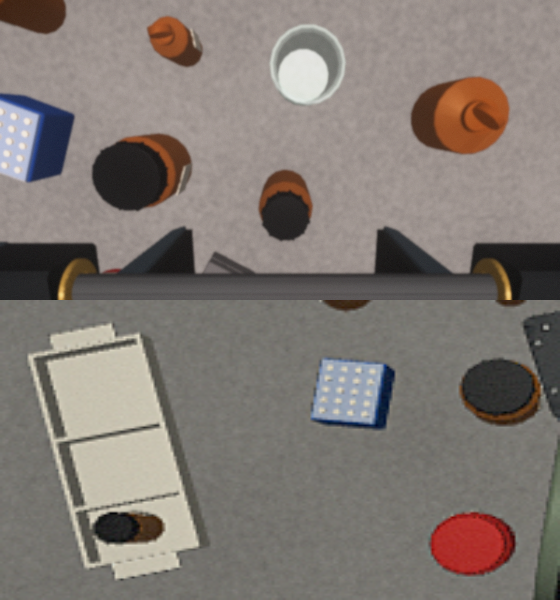

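The vial stands in the short bay. Bottle cap at (285,215), jar cap at (130,175).

```bash
python3 - <<'E'
from h import *
s=state()
b=world((285,215),102,"wrist",s);j=world((130,175),82,"wrist",s)
print(b,j,rel(s,[*b[:2],58]))
v=world((80+117/2.8,155+(527-300)/2.143),76);R=Ro.from_euler("z",13.2,degrees=True).as_matrix()
print("vial in caddy",R.T@(v-[505.8,350.8,0]))
E
```

```text
[562.91173189 -64.17336461 102.        ] [560.49797711  55.17161832  82.        ] (array([1.600e-01, 1.000e-02, 1.441e+01]), None)
vial in caddy [-79.93634965  -4.41789943  76.        ]
```

Request:
{"name": "step_arm", "arguments": {"plan": [[[0.15, 0.1, 4, 0, 1], [0.15, 0.1, 8, 0, 1], [0.15, 0.1, 12, 0, 1], [0.15, 0.1, 14.4, 0, 1], [0.15, 0.1, 14.4, 0, 1], [0.15, 0.1, 14.4, 0, 0], [0.15, 0.1, 14.4, 0, 0], [0.15, 0.1, 14.4, 0, 0], [0.15, 0.1, 14.4, 0, 0], [0.15, 0.1, 14.4, 0, 0], [0.15, 0.1, 14.4, 0, 0], [0.15, 0.1, 14.4, 0, 0], [0.15, 0.1, 14.4, 0, 0], [0.15, 0.1, 13.4, 0, 0], [0.15, 0.1, 10, 0, 0], [0.15, 0.1, 6, 0, 0], [0.15, 0.1, 2, 0, 0], [0.15, 0.1, 1, 0, 0], [0.15, 0.1, 1, 0, 0]]], "newtons": 30}}

```text
time_s: 12.3
ee_pos: [563.1, -66.3, 191.8]
ee_rot: [180.0, -0.0, 13.6]
force: [-0.8, -0.6, -0.7]
gripper_width: 43.7
gripper_force: 30.0
```

Request:
{"name": "step_arm", "arguments": {"plan": [[[0.1, -2, 0, 0, 0], [0.3, -6, 0, 0, 0], [0.6, -10.5, 0, 0, 0], [0.9, -15, 0, 0, 0], [1.2, -19.5, 0, 0, 0], [1.5, -24, 0, 0, 0], [1.8, -28.5, 0, 0, 0], [2.1, -33, 0, 0, 0], [2.4, -37.5, 0, 0, 0], [2.6, -40.5, 0, 0, 0], [2.6, -41.9, 0, 0, 0], [2.6, -41.9, 0, 0, 0], [2.6, -41.9, 0, 0, 0], [2.6, -41.9, 0, 0, 0]]]}}

```text
time_s: 14.05
ee_pos: [490.5, 346.1, 191.9]
ee_rot: [180.0, 0.0, 13.5]
force: [0.4, -0.6, -1.9]
gripper_width: 43.6
gripper_force: 30.0
```

Request:
{"name": "step_arm", "arguments": {"plan": [[[0, -0.1, 3, 0, 0], [0, -0.1, 6.5, 0, 0], [0, -0.1, 10, 0, 0], [0, -0.1, 12.1, 0, 0], [0, -0.1, 12.6, 0, 0], [0, -0.1, 12.9, 0, 0], [0, -0.1, 12.9, 0, 0], [0, -0.1, 12.9, 0, 0.9], [0, -0.1, 12.9, 0, 0.9], [0, -0.1, 12.9, 0, 0.9], [0, -0.1, 12.9, 0, 0.9], [0, -0.1, 12.9, 0, 0.9], [0, -0.1, 10, 0, 1], [0, -0.1, 6, 0, 1], [0, -0.1, 2, 0, 1], [0, -0.1, -1, 0, 1], [0, -0.1, -1, 0, 1]]]}}

```text
time_s: 16.18
ee_pos: [491.2, 349.0, 204.5]
ee_rot: [-179.9, -0.3, 13.6]
force: [-0.3, -0.8, -0.3]
gripper_width: 91.2
gripper_force: 0.0
```

Request:
{"name": "step_arm", "arguments": {"plan": [[[0, 5, 0, 0, 1], [0, 11, 0, 0, 1], [-0.1, 17, 0, 0, 1], [-0.1, 23, 0, 0, 1], [-0.1, 28, 0, 0, 1], [-0.1, 29.9, 0, 0, 1], [-0.1, 29.9, 0, 0, 1], [-0.1, 29.9, 0, 0, 1], [-0.1, 29.9, 0, 0, 1]]]}}

```text
time_s: 17.3
ee_pos: [558.8, 58.7, 201.8]
ee_rot: [-180.0, 0.0, 13.7]
force: [0.0, -0.2, 0.7]
gripper_width: 91.0
gripper_force: 0.0
```

```bash
python3 - <<'E'
from h import *
s=state();print(s["time_s"],s["ee_pos"],s["ee_rot"])
a=grab_frame("wrist");t=grab_frame("top")
cv2.imwrite("pics/w4.png",np.vstack([a[:300],cv2.resize(t[155:295,80:280],(560,300))[:300]]))
E
```

```text
17.3 [558.84784824  58.74770302 201.7779726 ] [-1.79981637e+02  1.56199204e-02  1.36850771e+01]
```

View pics/w4.png

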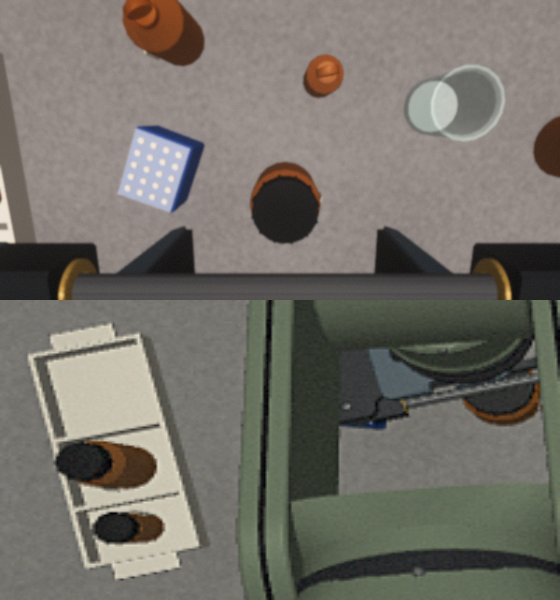

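Bottle stands in the middle bay; jar cap at (286,208), centred between the fingers.

Request:
{"name": "step_arm", "arguments": {"plan": [[[0.1, 0, 4, 0, 1], [0.1, 0, 8, 0, 1], [0.1, 0, 12, 0, 1], [0.1, 0, 14.5, 0, 1], [0.1, 0, 15, 0, 1], [0.1, 0, 15, 0, 1], [0.1, 0, 15, 0, 0], [0.1, 0, 15, 0, 0], [0.1, 0, 15, 0, 0], [0.1, 0, 15, 0, 0], [0.1, 0, 15, 0, 0], [0.1, 0, 15, 0, 0], [0.1, 0, 15, 0, 0], [0.1, 0, 14, 0, 0], [0.1, 0, 11, 0, 0], [0.1, 0, 7, 0, 0], [0.1, 0, 3, 0, 0], [0.1, 0, 2, 0, 0], [0.1, 0, 2, 0, 0]]], "newtons": 40}}

```text
time_s: 19.77
ee_pos: [559.8, 57.4, 181.5]
ee_rot: [180.0, 0.0, 13.6]
force: [0.6, 0.8, -2.4]
gripper_width: 59.1
gripper_force: 40.0
```

Request:
{"name": "step_arm", "arguments": {"plan": [[[0.5, -2, 0, 0, 0], [1.6, -6, 0, 0, 0], [2.8, -10.5, 0, 0, 0], [4, -15, 0, 0, 0], [5.2, -19.5, 0, 0, 0], [6.4, -24, 0, 0, 0], [7.5, -28, 0, 0, 0], [7.9, -29.7, 0, 0, 0], [7.9, -29.7, 0, 0, 0], [7.9, -29.7, 0, 0, 0], [7.9, -29.7, 0, 0, 0]]]}}

```text
time_s: 21.15
ee_pos: [567.4, 363.3, 182.0]
ee_rot: [180.0, 0.0, 13.5]
force: [-1.2, -0.9, -2.4]
gripper_width: 59.3
gripper_force: 40.0
```

Request:
{"name": "step_arm", "arguments": {"plan": [[[0, -0.15, 3, 0, 0], [0, -0.15, 6.5, 0, 0], [0, -0.15, 10, 0, 0], [0, -0.15, 11.7, 0, 0], [0, -0.15, 12.2, 0, 0], [0, -0.15, 12.5, 0, 0], [0, -0.15, 12.5, 0, 0], [0, -0.15, 12.5, 0, 1], [0, -0.15, 12.5, 0, 1], [0, -0.15, 12.5, 0, 1], [0, -0.15, 12.5, 0, 1], [0, -0.15, 12.5, 0, 1], [0, -0.15, 10, 0, 1], [0, -0.15, 6, 0, 1], [0, -0.15, 2, 0, 1], [0, -0.15, -2, 0, 1], [0, -0.15, -2, 0, 1]]]}}

```text
time_s: 23.28
ee_pos: [568.5, 367.2, 206.2]
ee_rot: [-179.9, -0.4, 13.6]
force: [0.3, -0.6, -1.1]
gripper_width: 91.3
gripper_force: 0.0
```

Request:
{"name": "step_arm", "arguments": {"plan": [[[-1, 2, 0, 0.1, 1], [-4, 6.3, 0, 0.15, 1], [-7, 11, 0, 0.2, 0.8], [-10, 15.7, 0, 0.3, 0.8], [-13, 20.4, 0, 0.4, 0.8], [-16, 25.1, 0, 0.5, 0.8], [-19, 29.8, 0, 0.526, 0.8], [-21.5, 33.7, 0, 0.526, 0.8], [-21.9, 34.4, 0, 0.526, 0.8], [-21.9, 34.4, 0, 0.526, 0.8], [-21.9, 34.4, 0, 0.526, 0.8], [-21.9, 34.4, 0, 0.526, 0.8]]], "newtons": 20}}

```text
time_s: 24.78
ee_pos: [435.1, -18.7, 201.7]
ee_rot: [-180.0, 0.0, -16.5]
force: [0.1, -0.6, -0.0]
gripper_width: 72.5
gripper_force: 0.0
```

```bash
python3 - <<'E'
from h import *
s=state();print(s["time_s"],s["ee_pos"],s["ee_rot"])
a=grab_frame("wrist");t=grab_frame("top")
cv2.imwrite("pics/w5.png",np.vstack([a[:300],cv2.resize(t[155:295,80:280],(560,300))[:300]]))
E
```

```text
24.775 [435.06069185 -18.67224265 201.71754781] [-1.79999132e+02  1.78358543e-02 -1.64729983e+01]
```

View pics/w5.png

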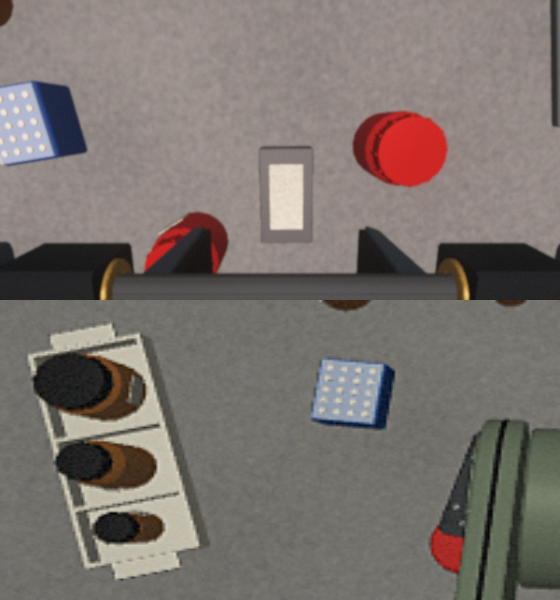

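All three vessels stand in their bays. The box is square to the tool, lid corners (260,149)–(312,242), centre (286,195).

```bash
python3 - <<'E'
from h import *
s=state()
print(rel(s,world((286,149),30,"wrist",s)),rel(s,world((286,242),30,"wrist",s)))
print(rel(s,[*world((286,195.5),30,"wrist",s)[:2],36]))
E
```

```text
(array([ 4.24,  0.13, 17.18]), None) (array([-4.4 ,  0.14, 17.18]), None)
(array([ 0.06,  0.14, 16.58]), None)
```

Request:
{"name": "step_arm", "arguments": {"plan": [[[-0.05, 0.15, 4, 0, 0.8], [-0.05, 0.15, 8, 0, 0.8], [-0.05, 0.15, 12, 0, 0.8], [-0.05, 0.15, 15.5, 0, 0.8], [-0.05, 0.15, 16.5, 0, 0.8], [-0.05, 0.15, 16.5, 0, 0.8], [-0.05, 0.15, 16.5, 0, 0], [-0.05, 0.15, 16.5, 0, 0], [-0.05, 0.15, 16.5, 0, 0], [-0.05, 0.15, 16.5, 0, 0], [-0.05, 0.15, 16.5, 0, 0], [-0.05, 0.15, 15.5, 0, 0], [-0.05, 0.15, 12, 0, 0], [-0.05, 0.15, 8, 0, 0], [-0.05, 0.15, 4, 0, 0], [-0.05, 0.15, 3, 0, 0], [-0.05, 0.15, 3, 0, 0]]]}}

```text
time_s: 27.0
ee_pos: [433.5, -20.9, 171.8]
ee_rot: [180.0, -0.0, -16.6]
force: [-0.4, -0.6, -1.1]
gripper_width: 47.7
gripper_force: 20.0
```

Request:
{"name": "step_arm", "arguments": {"plan": [[[0.8, 2, 0, -0.02, 0], [2.4, 6, 0, -0.08, 0], [4.3, 10.5, 0, -0.14, 0], [6.2, 15, 0, -0.202, 0], [8.1, 19.5, 0, -0.202, 0], [10, 24, 0, -0.202, 0], [11.7, 28.2, 0, -0.202, 0], [12.7, 30.4, 0, -0.202, 0], [12.75, 30.7, 0, -0.202, 0], [12.75, 30.7, 0, -0.202, 0], [12.75, 30.7, 0, -0.202, 0]]]}}

```text
time_s: 28.38
ee_pos: [468.1, -350.2, 171.4]
ee_rot: [-179.9, 0.1, -4.9]
force: [-0.0, -0.0, -1.0]
gripper_width: 48.0
gripper_force: 20.0
```

```bash
python3 - <<'E'
from h import *
s=state();print(s["time_s"],s["ee_pos"],s["ee_rot"])
a=grab_frame("wrist");cv2.imwrite("pics/w6.png",a)
E
```

```text
28.375 [ 468.13223993 -350.19643885  171.37763346] [-1.79937713e+02  7.61135964e-02 -4.94201638e+00]
```

View pics/w6.png

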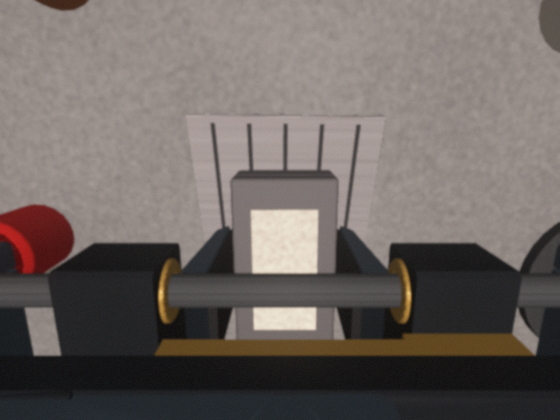

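The box is held centred and square over the deck (upper deck edge along row 116). Lowering to just above contact.

Request:
{"name": "step_arm", "arguments": {"plan": [[[0, 0, 2.5, 0, 0], [0, 0, 5, 0, 0], [0, 0, 6.8, 0, 0], [0, 0, 7.3, 0, 0], [0, 0, 7.3, 0, 0], [0, 0, 7.3, 0, 0]]]}}

```text
time_s: 29.18
ee_pos: [469.0, -351.7, 100.0]
ee_rot: [179.9, -0.1, -5.0]
force: [0.3, -0.4, -1.2]
gripper_width: 47.7
gripper_force: 20.0
```

Request:
{"name": "step_arm", "arguments": {"plan": [[[0, 0, 0, 0, 0], [0, 0, 0.2, 0, 0], [0, 0, 0.4, 0, 0], [0, 0, 0.6, 0, 0], [0, 0, 0.8, 0, 0], [0, 0, 0.8, 0, 0]]], "newtons": 4}}

```text
time_s: 29.92
ee_pos: [468.2, -351.4, 90.7]
ee_rot: [-180.0, 0.0, -5.0]
force: [-0.2, 0.4, -0.9]
gripper_width: 47.7
gripper_force: 4.0
```

Request:
{"name": "step_arm", "arguments": {"plan": [[[0, 0, 0.2, 0, 0], [0, 0, 0.4, 0, 0], [0, 0, 0.6, 0, 0], [0, 0, 0.8, 0, 0], [0, 0, 1, 0, 0], [0, 0, 1, 0, 0]]]}}

```text
time_s: 30.68
ee_pos: [468.8, -351.5, 80.9]
ee_rot: [180.0, -0.0, -5.0]
force: [-1.1, 0.6, -1.1]
gripper_width: 48.2
gripper_force: 4.0
```

```bash
python3 - <<'E'
from h import *
s=state();print(s["time_s"],s["ee_pos"],s["force"])
a=grab_frame("wrist");b=grab_frame("scene")
cv2.imwrite("pics/w7.png",np.hstack([cv2.resize(a[90:350,160:410],(400,416)),cv2.resize(b[230:360,60:185],(400,416))]))
E
```

```text
30.675 [ 468.77957637 -351.50878479   80.86662073] [-1.08868343  0.58896951 -1.13811414]
```

View pics/w7.png

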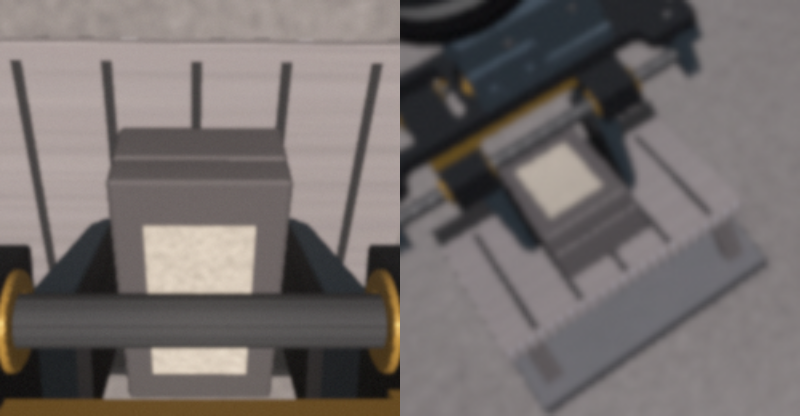

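The upper end face is now visible: the box has swung with the slope in the light grip. I'll slide it down the slope to the ledge.

Request:
{"name": "step_arm", "arguments": {"plan": [[[0, 0, 0.1, 0, 0], [-0.2, 0, 0.2, 0, 0], [-0.4, 0, 0.3, 0, 0], [-0.6, 0, 0.35, 0, 0], [-0.8, 0, 0.42, 0, 0], [-1, 0, 0.5, 0, 0], [-1.1, 0, 0.52, 0, 0], [-1.1, 0, 0.52, 0, 0], [-1.1, 0, 0.52, 0, 0]]]}}

```text
time_s: 31.9
ee_pos: [458.6, -351.4, 76.2]
ee_rot: [179.9, -0.1, -5.0]
force: [5.0, -2.1, 3.6]
gripper_width: 48.3
gripper_force: 4.0
```

It is now pushing against the ledge and the deck. Release and withdraw.

Request:
{"name": "step_arm", "arguments": {"plan": [[[0, 0, 0, 0, 0.8], [0, 0, 0, 0, 0.8], [0, 0, 0, 0, 0.8], [0, 0, 0, 0, 0.8], [0, 0, -3, 0, 0.8], [0, 0, -7, 0, 0.8], [0, 0, -11, 0, 0.8], [-5, -4, -13, 0, 0.8], [-10, -10, -13, 0, 0.8], [-10, -16, -13, 0, 0.8], [-10, -22, -13, 0, 0.8], [-10, -28, -13, 0, 0.8], [-10, -28, -13, 0, 0.8], [-10, -28, -13, 0, 0.8]]]}}

```text
time_s: 33.65
ee_pos: [382.3, -62.9, 205.8]
ee_rot: [180.0, -0.0, -4.9]
force: [0.5, -0.1, 0.3]
gripper_width: 73.3
gripper_force: 0.0
```

```bash
python3 - <<'E'
from h import *
s=state();print(s["time_s"],s["ee_pos"])
b=grab_frame("scene");t=grab_frame("top")
cv2.imwrite("pics/w8.png",np.hstack([cv2.resize(t[195:275,410:510],(400,320),interpolation=cv2.INTER_CUBIC),cv2.resize(b[230:360,60:185],(400,416))[:320]]))
cv2.imwrite("pics/top8.png",t)
E
```

```text
33.65 [382.31511399 -62.85345384 205.8345784 ]
```

View pics/w8.png

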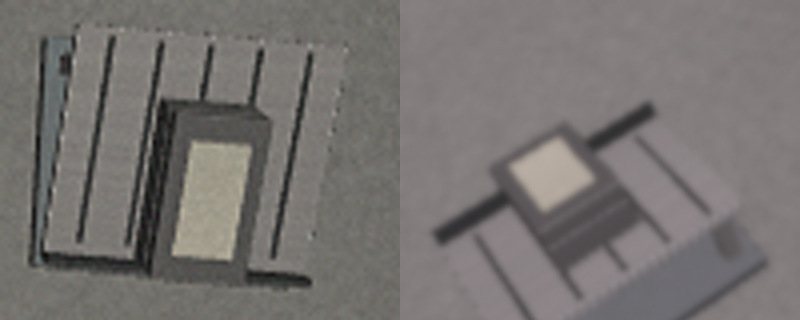

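Box lies on the deck, low end at the ledge; lid corners in the left crop (176,112), (270,122), (247,280), (152,275). Checking in the ramp frame.

```bash
python3 - <<'E'
from h import *
R=Ro.from_euler("ZY",[-5,-20],degrees=True).as_matrix(); o=np.array([425,-347.5,26])
P=[]
for x,y in[(176,112),(270,122),(247,280),(152,275)]:
    uv=(x/4-.375+410,y/4-.375+195)
    a,b=[R.T@(world(uv,z)-o) for z in(0,100)]
    P.append(a+(b-a)*(30-a[2])/(b[2]-a[2]))
P=np.array(P);print(P.round(1),P.mean(0))
print("sides",np.linalg.norm(np.diff(P,axis=0,append=P[:1]),axis=1))
a=cv2.imread("pics/top8.png")
cv2.imwrite("pics/c9.png",cv2.resize(a[120:290,80:400],None,fx=2.5,fy=2.5))
E
```

```text
[[ 88.   22.6  30. ]
 [ 86.6 -23.8  30. ]
 [  3.8 -26.2  30. ]
 [  2.5  21.3  30. ]] [45.23507859 -1.53584037 30.        ]
sides [46.41401933 82.83914252 47.4869992  85.54046976]
```

View pics/c9.png

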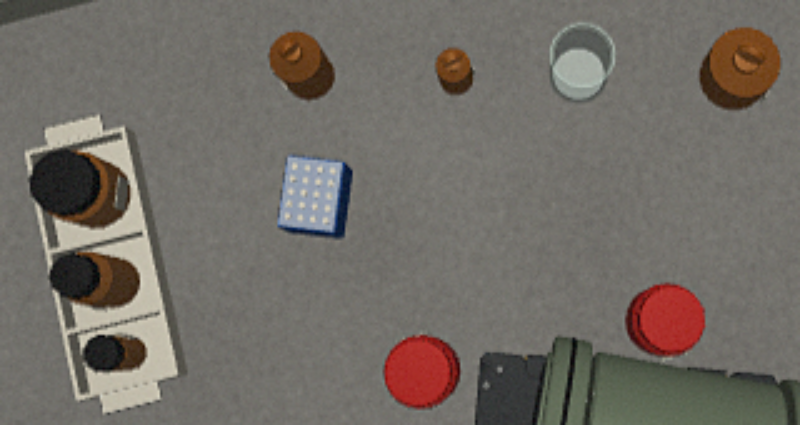

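```bash
python3 - <<'E'
from h import *
R=Ro.from_euler("ZY",[-5,-20],degrees=True).as_matrix(); o=np.array([425,-347.5,26])
p=camera_params("scene")
def proj(X):
    c=p["R"]@X+p["t"];u=p["camera_matrix"]@c;u=u[:2]/u[2];return ((u-[60,230])*3.2+[400,0]).round()
for tilt in(0,-6.5):   # deg; lower end raised by 10 mm about the upper bottom edge
    T=Ro.from_euler("y",-tilt,degrees=True).as_matrix()
    print(tilt,[proj(R@(T@(np.array([x,y,30.])-[88,0,0])+[88,-1.5,0])+o).tolist() for x,y in[(0,24),(0,-24),(88,24),(88,-24)]])
C=Ro.from_euler("z",13.2,degrees=True).as_matrix()
for n,x,y,z in[("jar",66,182,86),("bottle",75,277,106),("vial",104,352,76)]:
    print(n,(C.T@(world((x/2.5+79.7,y/2.5+119.7),z)-[505.8,350.8,0])).round(1))
for n,x,y,z in[("jar_s",748,60,80),("bottle_s",291,50,90),("vial_s",454,62,70)]:print(n,world((x/2.5+79.7,y/2.5+119.7),z).round())
E
```

```text
0 [[562.0, 120.0], [483.0, 167.0], [617.0, 181.0], [533.0, 234.0]]
-6.5 [[557.0, 109.0], [477.0, 157.0], [620.0, 184.0], [536.0, 237.0]]
jar [60.5 -4.3 86. ]
bottle [-19.1  -3.5 106. ]
vial [-78.9  -3.6  76. ]
jar_s [ 661. -190.   80.]
bottle_s [671. 180.  90.]
vial_s [665.  49.  70.]
```

The box is flat against the ledge and the vessels are well inside their limits. Handing in.

```bash
python3 -c "
from workcell import *
print(job_done())"
```

```text
the job is handed in; nothing more can be done
None
```

The job is handed in at about 34 s, verdict not shown: by the camera, jar, bottle and vial stand in their own bays, the slide box lies flat on the deck against the ledge, and the look-alikes were not touched.

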